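Feed a brass slug down the press chute to its stop

TASK

Take the solid round brass slug from among the blanks on the bench, set it flat in the wide upper end of the sloping chute that feeds the small press, and push it down until it meets the spring-backed stop in front of the gate. Press it home against the stop with about 10 N for about a second, at no time more than 15 N, then ease off and let go, so that it is left resting against the stop, flat in the chute. Leave the other things on the bench where they are.

Things in the scene. Friction and masses are not known exactly. Their poses are not given: they have to be found in the camera images.
- slug: The part: a solid plain brass cylinder, 44 mm diameter, 28 mm tall, about 0.36 kg (varies by a fifth), standing upright on the bench. Origin at the centre of its underside, z along its axis. It changes places with the collar and the block.
- trough: The aluminium chute: fixed, 18 degrees of slope, its place and heading differ each time. Origin: on the top of its floor, on the centre line at the open upper end, 104 mm above the bench; x runs downhill along the floor, y across, z square to the floor. Floor 250 mm long. Two side walls, 10 mm high above the floor, 6 mm thick; no wall at the upper end, open above.
- chute_seat (a point): Point on the chute floor's centre line 55 mm down from the upper end, the middle of the wide part: inner wall faces 60 mm apart from the upper end to 80 mm down. The slug set here stays where it is put (dry metal on metal) and has to be pushed all the way down, with 1 to 3 N.
- chute_throat (a point): Point on the chute floor's centre line 120 mm down from the upper end: here the walls, which taper in from 80 mm on, have come to 47 mm apart (inner faces), and stay so to the lower end.
- gate: Grey block fixed on the chute's lower end, 30 mm long, 56 wide, 32 high; origin at the centre of its underside, on the floor 235 mm down from the upper end; axes as the chute's. It carries the stop: a steel rod with a flat upright pad facing uphill, 30 mm wide, 2 to 27 mm above the floor. The pad gives on a spring: 3 N per mm, with a damper (0.15 N per mm/s), hard end at 7 mm (21 N).
- stop_zone (a point): Middle of the range in which the stop pad's face may stand, 178 mm down the chute and 14 mm above its floor. How far the rod sticks out is set by hand and not measured: the face is up to 13 mm uphill or downhill of this point, and must be found by feel or by eye. The slug's centre rests 22 mm uphill of the face.
- collar: Bystander: brass collar with a through hole, 44 mm outside, 24 mm bore, 28 mm tall, standing; origin at the centre of its underside.
- block: Bystander: square brass block 40 x 40 x 28 mm; origin at the centre of its underside.
- hammer: Bystander: small hammer lying on the bench.
- dish: Bystander: white ceramic dish, 72 mm wide, 22 mm high; origin under its centre.
- steel_block: Bystander: flat steel bench block 80 x 80 x 22 mm; origin under its centre.
- mandrel: Bystander: tapered steel ring mandrel, 270 mm long, lying on the far side of the bench.
- file: Bystander: slim hand tool with a wooden handle lying on the near side of the bench.
Mind the look-alikes: they are no part of the job. Leave any red look-alike of the slug alone.

How it is judged:
On the way, in this order (a step that is already met when the one before it is completed fails the run):
1. the slug sits flat on the chute floor in the wide upper end (x of slug in the frame of trough between 0.022 and 0.1 m and y of slug in the frame of trough between -0.012 and 0.012 m and z of slug in the frame of trough below 0.003 m and angle between the z axis of slug and the z axis of trough, either way round below 0.08 rad), for 0.2 s.
2. the slug is pressed against the stop with more than 5 N for 0.4 s (contact force between slug and gate above 5 N), for 0.4 s.
At the end, for the whole second after the job is handed in: The slug is let go and still (under 10 mm/s), flat in the narrow part of the chute (within 0.1 rad and 4 mm of the floor, within 6 mm of its centre line, its centre 135 to 178 mm down the chute), and rests against the stop (contact force above 0.2 N) (contact force between slug and gate above 0.2 N and linear speed of slug below 0.01 m/s and x of slug in the frame of trough between 0.135 and 0.178 m and z of slug in the frame of trough below 0.004 m and y of slug in the frame of trough between -0.006 and 0.006 m and angle between the z axis of slug and the z axis of trough, either way round below 0.1 rad); the robot touches nothing.
It fails at once if the slug is pressed on the stop with more than 15 N (contact force between slug and gate above 15 N).
It fails at once if the stop or gate is pushed by the robot itself with more than 15 N (contact force between the arm and gate above 15 N).
It fails at once if a bystander is moved by more than 30 mm (distance of any of collar, block, hammer, dish, steel_block, mandrel, file from where it was at the start of the episode above 0.03 m).
It also fails if it takes over 72 s, if anything falls off the work surface, if the arm or the gripper's body presses on something with over 40 N, if the wrist force passes 120 N, or if a joint passes its speed limit or range.

ROBOT

A 6-joint arm with a two-finger parallel gripper is mounted at the origin on the work surface. World frame = base frame: x ahead of the robot, y to its left, z up, the work surface at z = 0. Lengths are in m, angles in rad, forces in N, time in s.
With the tool pointing down it reaches from about 0.35 to 0.975 m from the base axis. Payload 7.1 kg.
Tool frame: the origin (TCP) lies midway between the tips of the shut fingers; the grasp point (between the pads) lies 19 mm behind it; z points along the fingers, x is the direction in which the jaws open and shut, and the axes are right-handed (so a half turn about z gives the same grasp; the last joint's range is limited). The gripper opens to 88 mm and grips with 3 to 60 N. Pads are 20 mm wide; open, the fingers measure 115 mm over their backs; the gripper's body (75 mm by 178 mm) begins 61 mm behind the grasp point.
Start: joints at [1.192, 0.423, 1.63, -0, 1.089, -0.019], TCP at [0.22, 0.585, 0.223] pointing down, gripper open.
Joint ranges: [-3, 3], [-0.9, 2.11], [0.09, 2.58], [-1.31, 4.45], [0.11, 2.69], [-2.54, 2.54]. Speed limits (rad/s): [2.39, 2.39, 3.01, 3.14, 3.14, 3.14].

INTERFACE

Orientations are given as a unit quaternion [w, x, y, z].
In Python, from station import move_pose, movel, movej, command_gripper, wait, inverse_kinematics, read_camera, camera_info, MotionError, job_done, get_time, get_joint_pos, get_qvel, get_effort, get_tcp_pos, get_ee_rot, get_ft_force, get_ft_torque, get_grip_width gives the robot as it stands. Calls block until the motion is done:
- move_pose(position, orientation): joint-space move of the TCP to a pose.
- movel(position, frame=None, v=0.15, until_force=None): straight line of the TCP; frame=None keeps the orientation; v is the mean speed in m/s. With until_force (N) it stops when the force on the tool has changed by that much, and returns True; else False.
- movej(angles): joint-space move.
- command_gripper(opening): opening from 0.0 (shut) to 1.0 (fully open); the grip force is fixed at half the most; returns when the fingers have stopped.
- wait(seconds).
- inverse_kinematics(position, orientation): joint angles nearest the present ones, or None.
- read_camera(name): name is "scene" or "top" or "wrist"; returns the picture (480x640x3 uint8, red, green, blue); there is no depth.
- camera_info(name): a dict with "intrinsics" (3x3 intrinsics, pixels), "dist" ([k1, k2, p1, p2, k3] as OpenCV has them; the pictures are not rectified), "T" (4x4, takes a point from camera to world coordinates); the wrist camera has in their place "tool_from_camera" (4x4, takes a point from camera to tool coordinates, whose origin is the TCP and whose axes are the tool frame's). Camera axes: x right, y up, looking along -z (the intrinsics and any distortion apply to the point x, -y, -z); pixel columns grow to the right and rows downward; lengths in m; the calibration is good to about 2 mm. A picture is of the moment at which its call begins: read the wrist's pose just before it. camera_info takes no time and is no camera call.
A pose or a line that the arm cannot do raises MotionError and nothing moves.
- job_done(): hands the job in, once; it reports no verdict.
Readings, each from a call of its own:
- get_time(): time.
- get_joint_pos(): joint angles.
- get_qvel(): joint speeds.
- get_effort(): joint torques, N m.
- get_tcp_pos(): TCP position.
- get_ee_rot(): TCP orientation.
- get_ft_force(): force on the tool from outside, world axes, zero at the start.
- get_ft_torque(): the same for the moment, N m.
- get_grip_width(): opening from 0.0 (shut) to 1.0 (fully open).
Only numpy, scipy, OpenCV 4.12 (cv2) and the standard library are available. Lean on these libraries where they do the work, as an engineer would, in place of code of your own. Each camera call takes 0.05 s, during which the arm holds its last target. There are 200 camera calls.

## Working session

There is one attempt and no reset: what is moved stays moved. The work goes in short steps, each a Python script; the robot and the scene stay as the last script left them, time stands still between calls to the robot, and variables do not carry over. Pictures are saved under pics/ and viewed, about 8 in all and at most 12, crops included, and the job is handed in when it is done.

```bash
mkdir -p pics; ls
python3 - <<'E'
from station import *
import cv2,numpy as np
for n in("top","scene"):
    cv2.imwrite(f"pics/{n}0.png",cv2.cvtColor(read_camera(n),cv2.COLOR_RGB2BGR))
    i=camera_info(n);print(n,np.round(i["intrinsics"],1).tolist(),i["dist"],np.round(i["T"],4).tolist())
print(camera_info("wrist"),get_time(),get_ee_rot(),get_ft_force())
E
```

```text
pics
top [[493.7, 0.0, 317.3], [0.0, 493.7, 242.8], [0.0, 0.0, 1.0]] [-0.10354858  0.          0.          0.          0.        ] [[0.0538, 0.9726, -0.2264, 0.3329], [-0.9986, 0.0524, -0.0121, -0.1154], [0.0001, 0.2267, 0.974, 1.0569], [0.0, 0.0, 0.0, 1.0]]
scene [[533.3, 0.0, 319.0], [0.0, 533.3, 241.0], [0.0, 0.0, 1.0]] [0.03070112 0.         0.         0.         0.        ] [[-0.8221, -0.4975, 0.2767, 0.8183], [0.5691, -0.7067, 0.4203, 0.3], [-0.0136, 0.503, 0.8642, 0.9583], [0.0, 0.0, 0.0, 1.0]]
{'intrinsics': array([[403.53870558,   0.        , 314.50788788],
       [  0.        , 403.53870558, 244.86181803],
       [  0.        ,   0.        ,   1.        ]]), 'dist': array([-0.04945336,  0.        ,  0.        ,  0.        ,  0.        ]), 'tool_from_camera': array([[ 9.99999542e-01, -3.01370056e-04, -9.08209167e-04,
         5.68163482e-05],
       [-5.49200980e-04, -9.57984195e-01, -2.86820468e-01,
        -7.83138783e-02],
       [-7.83610927e-04,  2.86820836e-01, -9.57983922e-01,
        -1.61679168e-01],
       [ 0.00000000e+00,  0.00000000e+00,  0.00000000e+00,
         1.00000000e+00]])} 0.1 [ 3.92672156e-04  8.22210367e-01  5.69183325e-01 -5.48081760e-04] [ 0.07337524  0.41445622 -0.26072025]
```

View pics/top0.png

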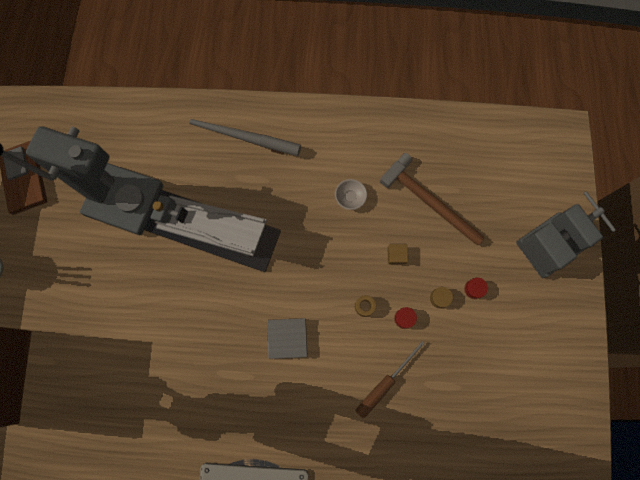

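View pics/scene0.png

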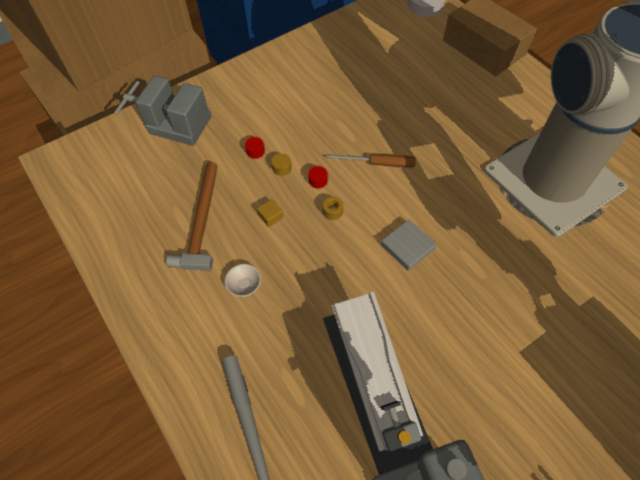

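```bash
cat > h.py <<'E'
from station import *
import cv2,numpy as np
from scipy.spatial.transform import Rotation as R
def wristT():
    q=np.array(get_ee_rot());T=np.eye(4);T[:3,:3]=R.from_quat(q[[1,2,3,0]]).as_matrix();T[:3,3]=get_tcp_pos()
    return T@camera_info("wrist")["tool_from_camera"]
def cam(n,T=None):
    i=camera_info(n);return i["intrinsics"],i["dist"],(i["T"] if T is None else T)
def ray(c,uv):
    K,d,T=c;p=cv2.undistortPoints(np.array([[uv]],float),K,d)[0,0]
    v=T[:3,:3]@np.array([p[0],-p[1],-1]);return T[:3,3],v/np.linalg.norm(v)
def plane(c,uv,z):
    o,v=ray(c,uv);return o+v*(z-o[2])/v[2]
def tri(rays):
    A=sum(np.eye(3)-np.outer(v,v) for o,v in rays);b=sum((np.eye(3)-np.outer(v,v))@o for o,v in rays)
    p=np.linalg.solve(A,b);return p,[round(1000*np.linalg.norm(np.cross(p-o,v)),1) for o,v in rays]
def proj(c,p):
    K,d,T=c;q=np.linalg.inv(T)@np.append(p,1);q=np.array([[q[0],-q[1],-q[2]]])
    return cv2.projectPoints(q,np.zeros(3),np.zeros(3),K,d)[0][0,0]
def quat(xa,za):
    za=za/np.linalg.norm(za);xa=xa-za*(xa@za);xa/=np.linalg.norm(xa)
    q=R.from_matrix(np.c_[xa,np.cross(za,xa),za]).as_quat();return q[[3,0,1,2]]
def snap(n,name):
    T=wristT() if n=="wrist" else None
    im=cv2.cvtColor(read_camera(n),cv2.COLOR_RGB2BGR);cv2.imwrite(f"pics/{name}.png",im)
    if T is not None: np.save(f"pics/{name}.npy",T)
    return im
E
python3 - <<'E'
from h import *
top,sc=cam("top"),cam("scene")
for n in("top","scene"):
    im=cv2.imread(f"pics/{n}0.png");h=cv2.cvtColor(im,cv2.COLOR_BGR2HSV)
    m=((h[...,0]>15)&(h[...,0]<28)&(h[...,1]>170)).astype(np.uint8)
    m=cv2.morphologyEx(m,cv2.MORPH_OPEN,np.ones((3,3)))
    k,l,s,ce=cv2.connectedComponentsWithStats(m)
    for j in range(1,k):
        if 80<s[j,4]<900: print(n,s[j],ce[j].round(1))
print("slug",tri([ray(top,(441,297)),ray(sc,(281.5,162))]),plane(top,(441,297),.02))
for uv in((276,240),(254,228),(160,205)):print(plane(top,uv,.1))
print("upper end corners",tri([ray(top,(265,220)),ray(sc,(335,303))]),tri([ray(top,(258,252)),ray(sc,(374,294))]))
E
```

```text
scene [271 154  20  22 367] [280.9 164. ]
scene [323 197  20  23 381] [332.4 207.8]
scene [257 200  26  26 442] [269.8 212.3]
scene [398 431  13  13 129] [403.8 436.8]
slug (array([ 0.47054622, -0.37065174,  0.02117648]), [np.float64(0.6), np.float64(0.6)]) [ 0.47030037 -0.37049542  0.02      ]
[ 0.55665509 -0.02085579  0.1       ]
[0.57899005 0.02514147 0.1       ]
[0.6174644 0.2228652 0.1      ]
upper end corners (array([0.59432901, 0.00371539, 0.10775347]), [np.float64(0.5), np.float64(0.5)]) (array([0.52757165, 0.01919273, 0.09256129]), [np.float64(6.6), np.float64(6.6)])
```

Run:
```python
from h import *
dn=np.array([0,0,-1.]);d=np.array([.25,.97,0])
p=np.array(get_tcp_pos());movel(p+[0,0,.17],v=.3)
move_pose([.56,.07,.36],quat(d,dn));a=snap("wrist","wa")
move_pose([.50,-.02,.33],quat(d,dn));b=snap("wrist","wb")
move_pose([.4705,-.3707,.16],quat(np.array([-1.,0,0]) if 0 else np.array([1.,0,0]),dn));snap("wrist","ws")
print(get_time(),get_joint_pos(),get_ft_force())
```

```text
5.15 [-6.85231868e-01  4.61252923e-01  1.73369016e+00  2.26154969e-04
  9.45489174e-01 -6.87531162e-01] [-0.35577308 -0.08729853 -0.75682382]
```

View pics/wa.png

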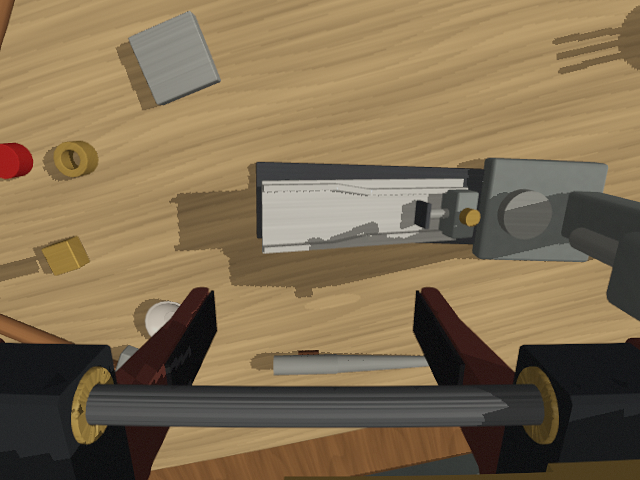

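View pics/wb.png

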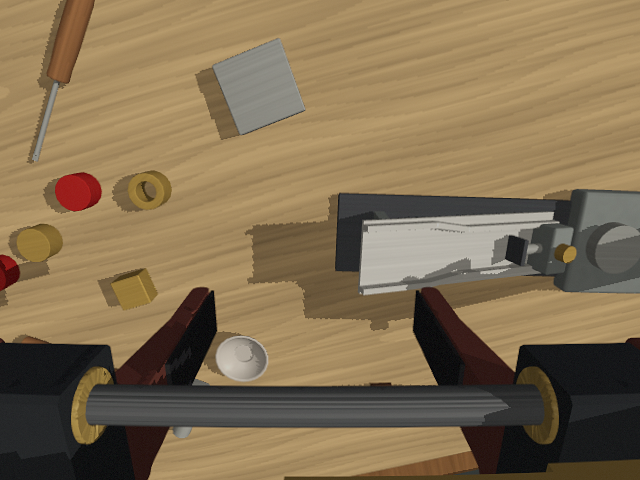

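View pics/ws.png

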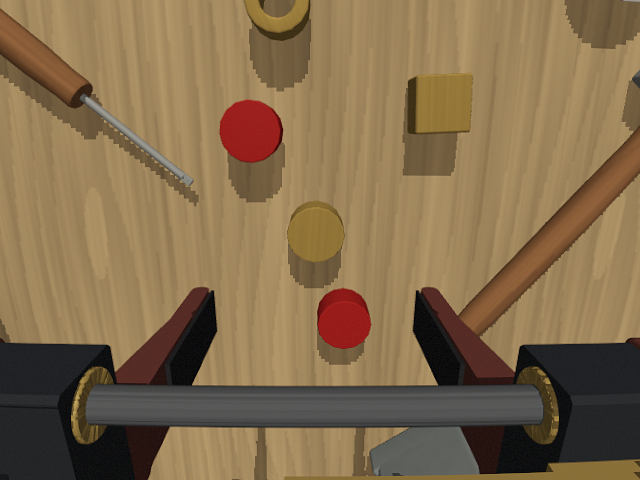

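Run:
```python
from h import *
a=cv2.imread("pics/wa.png")[155:260,245:500];b=cv2.imread("pics/wb.png")[205:300,335:590]
o=np.vstack([a,b]);o=cv2.resize(o,None,fx=3,fy=3,interpolation=cv2.INTER_CUBIC);cv2.imwrite("pics/crop1.png",o)
ws=cam("wrist",np.load("pics/ws.npy"))
print(tri([ray(ws,(315.5,235)),ray(cam("top"),(441.5,297))]),plane(ws,(315.5,235),.028))
```

```text
(array([ 0.47273527, -0.37673941,  0.00407623]), [np.float64(1.2), np.float64(1.2)]) [ 0.47286514 -0.37146325  0.028     ]
```

View pics/crop1.png

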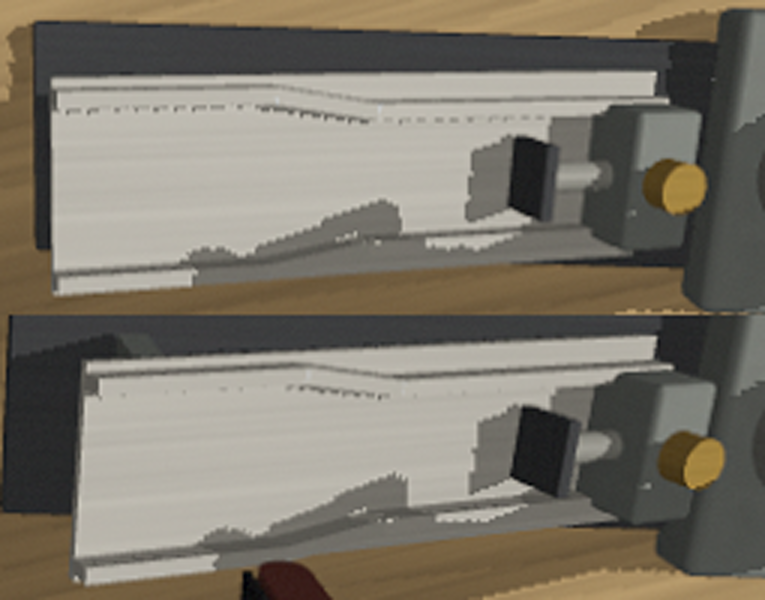

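```bash
cat > loc.py <<'E'
from h import *
A=cam("wrist",np.load("pics/wa.npy"));B=cam("wrist",np.load("pics/wb.npy"));S=cam("wrist",np.load("pics/ws.npy"))
w=lambda u,v:ray(A,(245+u/3,155+v/3))
x=lambda u,v:ray(B,(335+u/3,205+(v-315)/3))
pts={"No":[w(52,78),x(85,362)],"Fo":[w(55,293),x(78,582)],"Fi":[w(54,273),x(78,562)],"N80":[w(275,86),x(307,366)],"N120":[w(378,101),x(400,378)],"Nlow":[w(655,73),x(657,338)],
"padL":[w(513,203),x(512,478)],"padR":[w(513,137),x(523,406)]}
P={k:tri(r) for k,r in pts.items()}
if __name__=="__main__":
    for k,(p,e) in P.items():print(k,p.round(4),e)
    print("slug",tri([ray(S,(315.5,235)),ray(B,(36.5,239.5))]))
    d=P["Nlow"][0]-P["No"][0];print("len,slope,heading",np.linalg.norm(d),np.degrees(np.arcsin(-d[2]/np.linalg.norm(d))),np.degrees(np.arctan2(d[1],d[0])))
    c=P["Fo"][0]-P["No"][0];print("width",np.linalg.norm(c),np.degrees(np.arctan2(-c[0],c[1])))
    d=P["N120"][0]-P["N80"][0];print("80-120",np.linalg.norm(d))
E
python3 loc.py
```

```text
No [0.5256 0.0239 0.1012] [np.float64(0.0), np.float64(0.0)]
Fo [0.5989 0.0044 0.1085] [np.float64(0.0), np.float64(0.0)]
Fi [0.5918 0.006  0.1081] [np.float64(0.1), np.float64(0.1)]
N80 [0.5494 0.0985 0.0886] [np.float64(0.0), np.float64(0.0)]
N120 [0.5669 0.1345 0.0726] [np.float64(0.2), np.float64(0.2)]
Nlow [0.5911 0.2511 0.0301] [np.float64(0.0), np.float64(0.0)]
padL [0.6263 0.1809 0.0467] [np.float64(1.1), np.float64(1.1)]
padR [0.5972 0.1856 0.0519] [np.float64(0.4), np.float64(0.4)]
slug (array([ 0.47097787, -0.3769526 ,  0.00920983]), [np.float64(2.0), np.float64(2.0)])
len,slope,heading 0.24690578891244916 16.736815555510546 73.92475159422605
width 0.07624461261110643 -104.93679403418487
80-120 0.04316183470042278
```

Run:
```python
from loc import *
def pl(r,z):
    o,v=r;return (o+v*(z-o[2])/v[2])[:2]
zt=lambda x:.104-x*np.sin(np.radians(18))+.01*np.cos(np.radians(18))
for j in(0,1):
    n,f,l=pl(pts["No"][j],zt(0)),pl(pts["Fo"][j],zt(0)),pl(pts["Nlow"][j],zt(.25))
    n80,n120=pl(pts["N80"][j],zt(.08)),pl(pts["N120"][j],zt(.12))
    d=l-n;print(n.round(4),f.round(4),"mid",((n+f)/2).round(4),"w",np.linalg.norm(f-n),"head",np.degrees(np.arctan2(d[1],d[0])),np.degrees(np.arctan2(f[1]-n[1],f[0]-n[0]))+90,"len",np.linalg.norm(d)/np.cos(np.radians(18)),np.linalg.norm(n80-n),np.linalg.norm(n120-n))
    pm=(pl(pts["padL"][j],.104-.178*.309+.0257-.0)+pl(pts["padR"][j],.104-.178*.309+.0257-.0))/2 
    print("padtop/mid",pm)
t=cam("top");print(plane(t,(441.5,297),.028),plane(cam("scene"),(281.5,158),.028))
print(plane(t,(265,220),zt(0)),plane(t,(258,252),zt(0)))
```

```text
[0.5244 0.0259] [0.5975 0.0054] mid [0.561  0.0156] w 0.07601133602782882 head 73.674253848143 74.35781180307653 len 0.24456596639603181 0.07674367151053872 0.11610957306598504
padtop/mid [0.604574   0.17845762]
[0.5224 0.0231] [0.5966 0.0043] mid [0.5595 0.0137] w 0.07654888872171065 head 73.53181632457448 75.76403569177367 len 0.24630488028342792 0.079963512552806 0.11828858110250694
padtop/mid [0.601261   0.17252847]
[ 0.46929133 -0.36959124  0.028     ] [ 0.46733047 -0.37574081  0.028     ]
[0.59305996 0.00264976 0.11351057] [0.52752433 0.01128611 0.11351057]
```

```bash
cat >> h.py <<'E'
H=np.radians(74.3);a=np.radians(18)
hd=np.array([np.cos(H),np.sin(H),0]);up=np.array([0,0,1.])
cx=np.cos(a)*hd-np.sin(a)*up;cz=np.cos(a)*up+np.sin(a)*hd;cy=np.cross(cz,cx)
O=np.array([.560,.0145,.104])
C=lambda x,y,z:O+x*cx+y*cy+z*cz
toC=lambda p:np.array([cx,cy,cz])@(np.array(p)-O)
Qplace=quat(cx,-cz);Qpush=quat(cy,-cz)
E
python3 - <<'E'
from h import *
for p,q in((C(.058,0,.1),Qplace),(C(.058,0,.005),Qplace),(C(.01,0,.06),Qpush),(C(.14,0,.01),Qpush)):print(inverse_kinematics(p,q))
command_gripper(1.0)
movel([.471,-.371,.005],v=.12)
command_gripper(0.0);print("w",get_grip_width()*88,get_tcp_pos(),get_ft_force())
movel([.471,-.371,.2],v=.2);print(get_ft_force(),get_grip_width()*88)
move_pose(C(.058,0,.1),Qplace);print(toC(get_tcp_pos()),get_ft_force(),get_time())
movel(C(.058,0,.03),v=.08)
snap("wrist","pl");snap("top","plt")
im=cv2.resize(cv2.imread("pics/plt.png")[150:300,120:320],None,fx=2.5,fy=2.5)
im2=cv2.resize(cv2.imread("pics/pl.png"),(480,360));cv2.imwrite("pics/v6.png",np.hstack([cv2.copyMakeBorder(im2,0,15,0,0,0),im[:,:320]])[:375])
E
```

```text
[ 0.28288184  0.50684553  1.63975328 -0.28765717  1.18006831 -0.8789288 ]
[ 0.24284408  0.60954566  1.71635583 -0.32503564  0.99961798 -0.85189799]
[ 0.2018908   0.4974806   1.72223051 -0.31488085  1.09060793 -2.49561111]
[ 0.34686842  0.68936655  1.61486787 -0.29509697  1.04359712 -2.34502107]
w 43.83023249166947 [ 0.4711448  -0.37105239  0.00502801] [ 0.75948192 -0.78095283  1.41736519]
[-0.25908634 -0.73265083 -3.28718224] 43.553901490837895
[ 0.05706102 -0.00042501  0.09971319] [-0.25639932 -0.74568682 -3.12646742] 10.4667
```

View pics/v6.png

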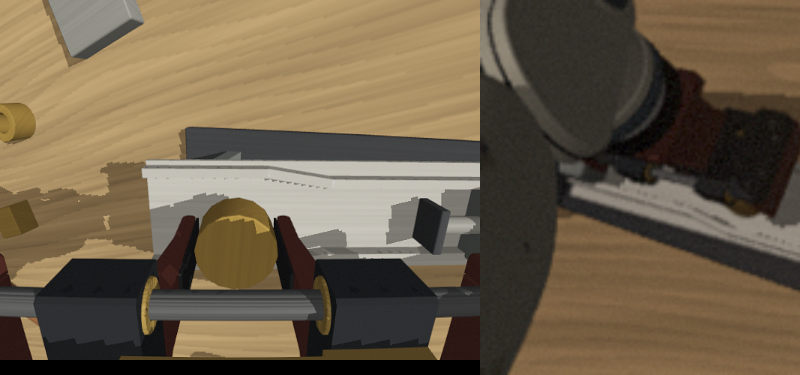

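Run:
```python
from h import *
c=cam("wrist",np.load("pics/pl.npy"))
for p in((0,.036,.01),(.055,.036,.01),(.055,.03,.01),(.08,.03,.01),(.12,.0235,.01),(.08,.03,0),(.12,.0235,0)):print(p,proj(c,C(*p)).round(1),(proj(c,C(*p))*.75).round(1))
im=cv2.imread("pics/pl.png");print(np.r_[195:250][:,None].T, im[195:250,260].mean(1).round().astype(int), im[200:250,300].mean(1).round().astype(int))
cv2.imwrite("pics/v7.png",cv2.resize(im[190:310,170:450],None,fx=2.8,fy=2.8,interpolation=cv2.INTER_CUBIC))
```

```text
(0, 0.036, 0.01) [188.6 218.7] [141.4 164. ]
(0.055, 0.036, 0.01) [307.  218.6] [230.2 163.9]
(0.055, 0.03, 0.01) [307.  231.1] [230.3 173.3]
(0.08, 0.03, 0.01) [360.6 231.1] [270.4 173.4]
(0.12, 0.0235, 0.01) [444.3 244.5] [333.2 183.4]
(0.08, 0.03, 0) [358.3 225.9] [268.7 169.5]
(0.12, 0.0235, 0) [438.1 238.7] [328.6 179. ]
[[195 196 197 198 199 200 201 202 203 204 205 206 207 208 209 210 211 212
  213 214 215 216 217 218 219 220 221 222 223 224 225 226 227 228 229 230
  231 232 233 234 235 236 237 238 239 240 241 242 243 244 245 246 247 248
  249]] [ 67  66  69  67  70  69  70  67  69  67  69  68  67  68  69  54  39  95
 126 178 193 191 192 195 186 144 110 112 111 125 177 192 190 190 190 190
 190 190 190 190 190 190 192 194 195 194 193 193 193 192 193 194 193 193
 193] [ 66  51  41  53  72  80  79  80  78  79  79  76  96 105 176 194 191 191
 192 197 155 108 113 113 108 174 193 190 188 189 189 189 189 190 189 189
 191 171 186 196 195 193 192 192 193 193 194 193 193 192]
```

View pics/v7.png

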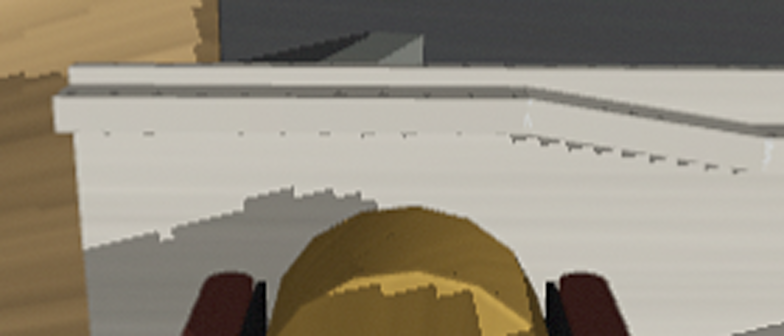

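```bash
echo 'O=O-.0027*cy' >> h.py
python3 - <<'E'
from h import *
movel(C(.058,0,.025),v=.05);wait(.3);f0=np.array(get_ft_force())
r=movel(C(.058,0,-.006),v=.015,until_force=3);wait(.2)
print(r,toC(get_tcp_pos()).round(4),np.array(get_ft_force())-f0)
if r:
    command_gripper(.75);wait(.4);print(np.array(get_ft_force()))
    p=toC(get_tcp_pos());movel(C(.058,0,p[2]+.075),v=.15)
    snap("wrist","rel");print(get_time())
E
```

```text
True [ 0.058  -0.      0.0047] [ 0.58506829 -0.1619339   8.5340377 ]
[-0.35354268 -0.38186123  0.27194513]
15.3167
```

View pics/rel.png

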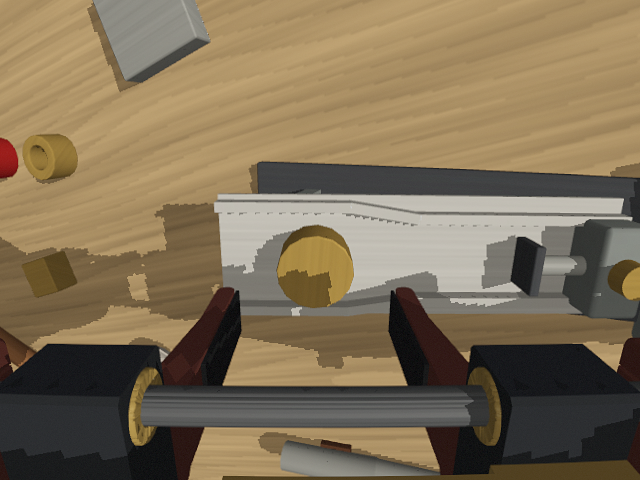

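Run:
```python
from h import *
for x0 in(-.01,-.005,0,.005):
    print(x0,inverse_kinematics(C(x0,0,.06),Qpush) is not None,inverse_kinematics(C(x0,0,.012),Qpush) is not None)
x0=-.002
command_gripper(0.0)
move_pose(C(x0,0,.07),Qpush)
movel(C(x0,0,.012),v=.08,until_force=8);wait(.3)
f0=np.array(get_ft_force());np.save("f0.npy",f0)
print(toC(get_tcp_pos()).round(4),get_joint_pos().round(2),f0)
r=movel(C(.106,0,.012),v=.035,until_force=6)
print(r,toC(get_tcp_pos()).round(4),np.array([cx,cy,cz])@(np.array(get_ft_force())-f0),get_time())
snap("wrist","pu")
```

```text
-0.01 True True
-0.005 True True
0 True True
0.005 True True
[-0.0019 -0.0002  0.0124] [ 0.16  0.54  1.76 -0.34  1.   -2.5 ] [-0.80109912 -0.90399424 -0.10305575]
False [0.106 0.    0.012] [ 0.03513352 -0.39021588  0.00966867] 22.2417
```

View pics/pu.png

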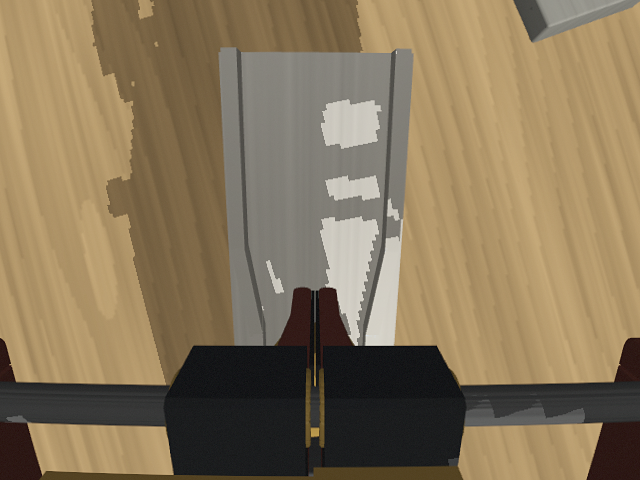

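Run:
```python
from h import *
f0=np.load("f0.npy");F=lambda:float(cx@(np.array(get_ft_force())-f0))*-1
# touch: slow advance until force rises
r=movel(C(.145,0,.012),v=.008,until_force=4.5)
x=toC(get_tcp_pos())[0];print(r,x.round(4),"F",round(F(),2),get_time())
if r:
    log=[]
    for i in range(25):
        f=np.mean([F() for _ in range(3)])
        if f>9.6: break
        x+=.0003 if f<8.5 else .00015
        movel(C(x,0,.012),v=.003);wait(.05);log.append((round((x)*1000,2),round(F(),2)))
    print(log)
    t=get_time()
    while get_time()-t<1.0: wait(.1);print(round(F(),2),end=" ")
    print(get_time())
```

```text
True 0.1284 F -0.74 25.0667
[(np.float64(128.68), 0.84), (np.float64(128.98), 2.89), (np.float64(129.28), 3.02), (np.float64(129.58), 2.93), (np.float64(129.88), 3.73), (np.float64(130.18), 3.43), (np.float64(130.48), 5.11), (np.float64(130.78), 6.58), (np.float64(131.08), 6.34), (np.float64(131.38), 6.34), (np.float64(131.68), 8.08), (np.float64(131.98), 8.14), (np.float64(132.28), 8.25), (np.float64(132.58), 8.21), (np.float64(132.88), 8.83), (np.float64(133.03), 9.83)]
10.04 9.36 9.59 9.02 9.2 9.88 9.67 9.0 9.33 8.77 31.1583
```

Run:
```python
from h import *
f0=np.load("f0.npy");F=lambda:float(cx@(np.array(get_ft_force())-f0))*-1
for x in(.132,.131,.130,.129,.128,.126,.122):
    movel(C(x,0,.012),v=.003);print(x,round(F(),2),end="; ")
movel(C(.09,0,.012),v=.06);movel(C(.07,0,.10),v=.12)
command_gripper(1.0)
move_pose(C(.05,0,.14),Qplace);im=snap("wrist","end")
print(get_time(),get_ft_force())
cv2.imwrite("pics/v10.png",cv2.resize(im[130:380,250:640],(780,500),interpolation=cv2.INTER_CUBIC))
```

```text
0.132 6.87; 0.131 5.51; 0.13 4.31; 0.129 2.88; 0.128 -0.72; 0.126 -0.96; 0.122 -0.46; 40.2667 [ 0.46208858 -0.13223674  0.13588046]
```

View pics/v10.png

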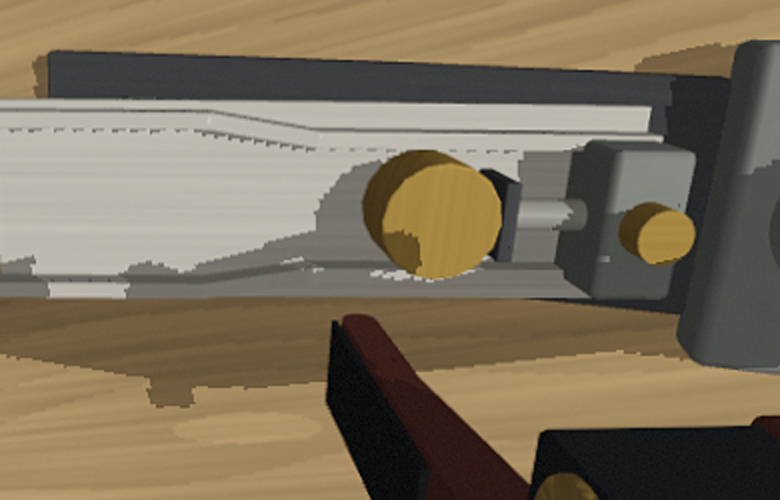

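```bash
python3 -c "
from station import *
wait(.3);print(job_done(),get_time())"
```

```text
the job is handed in; nothing more can be done
the job is handed in; nothing more can be done
```

The slug is in the chute, resting against the stop and let go. I handed the job in at about 40.6 s, under the 72 s limit.

**Placing:** I picked up the slug from between the two red look-alikes and lowered it onto the floor of the wide end, 58 mm down the chute. It touched at the height I expected, to within 0.3 mm.

**Pressing:** With the fingers shut, I pushed it down the chute and felt the stop. The force rose by about 2 N per mm to roughly 9–10 N and I held it there for 1 s, with a highest reading of 10.0 N. I then backed off at 3 mm/s.

**Last checks:** The final wrist picture shows the slug flat in the narrow part, touching the pad, with the gripper clear. Its centre is about 160 mm down the chute.

**What disagreed or was not measured:**
- **Stereo heights:** Triangulating the slug's top with the wrist pictures gave it 19–24 mm too low, so I placed the grasp using the fixed cameras and the stated height.
- **Chute centre line:** I first took the edge of the floor plate for the outer wall edge, so my centre line was about 2.7 mm off. I corrected it before lowering the slug.
- **False trigger:** The first "stop felt" signal came with about 0 N on the tool, just before the real contact.
- **Resting force:** I could not measure the force between slug and stop after letting go. I judged it from the picture and from the force readings as I backed off.
- **Bystanders:** I saw no contact with the other things on the bench, but I took no full view of them at the end.

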